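Refit broken test beams

ROBOT

A 7-joint arm with a two-finger parallel gripper is mounted at the origin on the work surface. World frame = base frame: x ahead of the robot, y to its left, z up, the work surface at z = 0. Lengths are in m, angles in rad, forces in N, time in s.
With the tool pointing down it reaches from about 0.35 to 0.9 m from the base axis. Payload 7.2 kg.
Tool frame: the origin (TCP) lies at the very end of the fingers, on their centre line; the grasp point (between the pads) lies 19 mm behind it; z points along the fingers, y is the direction in which the jaws open and shut (so a half turn about z gives the same grasp; the last joint's range is limited). The gripper opens to 88 mm and grips with 3 to 60 N. Pads are 20 mm wide; open, the fingers measure 115 mm over their backs; the gripper's body (75 mm by 178 mm) begins 61 mm behind the grasp point.
Start: joints at [1.063, 0.411, -0.013, 1.596, 0.006, 1.134, -0.082], TCP at [0.266, -0.566, 0.223] pointing down, gripper open.
Joint ranges: [-2.95, 2.95], [-0.29, 1.99], [-1.47, 1.44], [0.14, 2.54], [-1.03, 4.17], [0.13, 1.85], [-2.86, 2.86]. Speed limits (rad/s): [2.39, 2.39, 3.01, 3.01, 3.14, 3.14, 3.14].

INTERFACE

Orientations are given as a unit quaternion [w, x, y, z].
In Python, from station import observe, viewer, hand_in gives the robot as it stands.
- The arm moves only by the tool step_arm, never from a script. Its argument "increments" is a list that holds one entry, the list of rows, each a list of 4 numbers: the shift along the tool's x, y, z in cm, then the turn about the tool's z in degrees. In form: [[[dx, dy, dz, roll], ...]]. A call has 1 to 5 rows; each row is the pose to reach, as a shift and turn from the pose commanded when the call began, along the tool's axes at that moment; what a row does not reach only later rows make up. A row lasts 1/10 s, in which the tool goes at most 50 mm and 8.59 degrees, less where a joint would pass 70% of its speed; a pose out of reach is approached as far as the arm can. A call with a gripper value outside its range is refused whole. "gripper" is the finger opening in cm, from 0 to 8.78, set as the call begins (left out, the last holds). The fingers move at their own pace and stop on an object; "squeeze" is the grip in N (left out, the last holds). Time passes only in rows, so rows that repeat a pose let the fingers close. It gives the time, the measured TCP pose, the force and the opening at its end, in the units of the state.
- observe(): the state, without advancing time (a new reading comes with each control period).
- viewer.capture(name): name is "side" or "top"; returns a dict with "frame" (480x640x3 uint8, red, green, blue), "range_z" (480x640 float32, m along the optical axis (not along the pixel's ray), 0 where there is no reading), "fov_y" (degrees; the focal length in pixels is half the picture's height over the tangent of half this angle, whatever the lens; pixels are square), "cx", "cy" (the principal point, pixels), "origin" and "rotation" of the camera in the world. Camera axes: x right, y down, z forward; pixel columns grow to the right and rows downward; lengths in m; the calibration is good to about 2 mm. A picture is of the moment at which its call begins.
- hand_in(): hands the job in, once; it reports no verdict.
Trained networks look in the newest picture that a camera, given by its name, has taken for a name from the list of things; names that differ only in an ending like _2 or _b are one class to them, and where a whole thing is asked for, a point or a joint stands for the part that bears it (a point fixed in the world has none). Each returns a list of dicts, best first, with "conf" (0 to 1); they miss things now and then, are a little off and sometimes report something else, mostly with a low value. They report only what shows in the picture. A call takes as long as a camera call. They do not tell look-alikes from the thing itself.
- viewer.recognise(camera, target): "rect" ([left, top, right, bottom] in pixels, round what is visible of it).
The state is a dict: "time": time; "joints": joint angles; "joint_velocities": joint speeds; "joint_torque": joint torques, N m; "eef_pos": TCP position; "tcp_rot": TCP orientation; "force": force on the tool from outside, world axes, zero at the start; "ft_torque": the same for the moment, N m; "grip_width": finger opening in m.
Only numpy, scipy, OpenCV 4.12 (cv2) and the standard library are available. Lean on these libraries where they do the work, as an engineer would, in place of code of your own. Each camera call takes 0.05 s, during which the arm holds its last target.

TASK

Two loose halves of broken concrete test beams lie on the bench, and three other halves stand clamped at its far side. Slide each loose half up to the clamped half whose break it fits, until the break is closed fully home with the sides of the two halves flush, and leave it there. The broken edges crumble, so never lift or tip a half, and leave the tin, the weight and the brush where they are.

Things in the scene. Friction and masses are not known exactly. Their poses are not given: they have to be found in the camera images.
- pointed_mid (a point): Centre (27.5 mm up) of a loose beam half: grey lightweight concrete, 0.35-0.65 kg, 100 mm wide (y), 55 mm high. Flat rear end 40 mm behind this point (-x), flat sides 50 mm to either side. Its +x end is the break, a blunt symmetric V seen from above, 51 mm ahead on the centre line, 29 mm at the sides. Starts with +x away from the robot within 20 degrees; one loose half starts nearer the robot
- slanted_mid (a point): Centre (27.5 mm up) of the other loose half: same material, width, height, weight, rear end, axes and start directions. Its break at the +x end is one straight slanted face: seen from above 58 mm ahead of this point at the +y side, 22 mm at the -y side
- pointed_break (a point): Middle of the pointed half's break, on its centre line, 40 mm from its centre along its +x, 27.5 mm up (mean depth of the V); axes as the half's
- slanted_break (a point): Middle of the slanted half's break, on its centre line, 40 mm from its centre along its +x, 27.5 mm up; axes as the half's
- clamped_notch_break (a point): Middle of the break (27.5 mm up) of an immovable clamped half, 100 mm wide, 55 high, in a blue steel cradle 124 wide and 65 mm high that begins 45 mm behind. Break: a V notch for the pointed half, 11 mm deeper on the centre line, 11 mm nearer at the sides. +x points away from the robot into this half. When home, the two break points coincide, axes parallel
- clamped_slant_break (a point): Middle of the break of a second clamped half, same make and axes. One slanted face, 18 mm farther from the robot at its +y (left) side and 18 mm nearer at its -y side: the slanted half fits it. When home, the two break points coincide, axes parallel
- clamped_counter_break (a point): Middle of the break of a third clamped half, same make and axes, slanted the other way (nearer the robot at +y). No loose half fits it; nothing to do here. The three clamped halves stand side by side at the far side in any order, about 220 mm apart, turned up to 7 degrees
- tin: Bystander: closed round aluminium sample tin, 66 mm across, 48 mm high, 0.25 kg; origin at the centre of its underside. Near side of the bench, left or right
- weight: Bystander: dark round steel balance weight with a knob, 60 mm across, 56 mm high, 0.7 kg; origin at the centre of its underside. Near side of the bench, on the other side from the tin
- brush: Bystander: wooden block brush, 130 mm long (its x), 42 mm wide, 42 mm high, black bristles down, 0.15 kg; origin at the centre of its underside. Lies at the far left
Things that resemble listed ones, but are neither listed nor needed, are in the scene too. What is shaped like the part that bears pointed_mid but green or yellow is not meant.

How it is judged:
At the end, for the whole second after the job is handed in: Pointed half home in the notch, slanted half home on the like-slanted clamped half: in each pair the middles of the breaks agree within 7 mm along the beam and 8 mm sideways, axes parallel within 0.08 rad, both loose halves flat on the bench and at rest (x of pointed_break in the frame of clamped_notch_break between -0.007 and 0.007 m and y of pointed_break in the frame of clamped_notch_break between -0.008 and 0.008 m and angle between the x axis of pointed_break and the x axis of clamped_notch_break, either way round below 0.08 rad and angle between each of pointed_mid, slanted_mid's own z axis and vertical below 0.05 rad and height (world z) of each of pointed_mid, slanted_mid below 0.033 m and x of slanted_break in the frame of clamped_slant_break between -0.007 and 0.007 m and y of slanted_break in the frame of clamped_slant_break between -0.008 and 0.008 m and angle between the x axis of slanted_break and the x axis of clamped_slant_break, either way round below 0.08 rad and linear speed of each of pointed, slanted below 0.01 m/s); the robot touches nothing.
It fails at once if a loose half is lifted more than 15 mm or tipped more than 0.25 rad (height (world z) of any of pointed_mid, slanted_mid above 0.0425 m or angle between any of pointed_mid, slanted_mid's own z axis and vertical above 0.25 rad).
It fails at once if the tin, the weight or the brush is moved more than 20 mm (distance of any of tin, weight, brush from where it was at the start of the episode above 0.02 m).
It also fails if it takes over 67 s, if anything falls off the work surface, if the arm or the gripper's body presses on something with over 40 N, if the wrist force passes 120 N, or if a joint passes its speed limit or range.

## Working session

There is one attempt and no reset: what is moved stays moved. The work goes in short steps, Python scripts to look and compute and a tool call to move; the robot and the scene stay as the last step left them, time stands still between calls to the robot, and variables do not carry over. Pictures are saved under pics/ and viewed, and the job is handed in when it is done.

Besides the shell and the picture viewer there is one more tool, called after "Request:" as a command line: name --argument value ..., lists and objects as JSON in quotes. step_arm: Moves the arm, as the interface text tells. Its arguments: {"type":"object","properties":{"increments":{"type":"array"},"gripper":{"type":"number"},"squeeze":{"type":"number"}},"required":["increments"]}

```bash
mkdir -p pics; ls; python3 - <<'E'
from station import observe, viewer
import cv2,numpy as np,pickle
s=observe();print(s)
for n in("top","side"):
    c=viewer.capture(n);pickle.dump(c,open(n+".pkl","wb"))
    cv2.imwrite(f"pics/{n}0.png",c["frame"][:,:,::-1]);print(n,c["fov_y"],c["cx"],c["cy"],c["origin"],c["rotation"])
    for t in["pointed_mid","slanted_mid","clamped_notch_break","clamped_slant_break","clamped_counter_break","tin","weight","brush"]:
        try:print(t,[(np.round(d["rect"]).tolist(),round(d["conf"],2)) for d in viewer.recognise(n,t)])
        except Exception as e:print(t,e)
E
```

```text
pics
{'time': 0.0, 'joints': array([ 1.06279135,  0.41189859, -0.01269952,  1.59703121,  0.00561822,
        1.13429299, -0.08223348]), 'joint_velocities': array([-7.66637760e-04,  6.74455983e-04,  1.28230984e-03,  1.84117220e-03,
       -7.90758732e-05,  9.81595840e-04, -3.92254076e-04]), 'joint_torque': array([ 6.52561107e-05, -5.87942111e+01,  6.41586129e-01, -2.91076666e+01,
       -5.37644536e-02,  1.82827888e-02,  1.83499615e-04]), 'eef_pos': array([ 0.26583917, -0.56509331,  0.22181522]), 'tcp_rot': array([-7.60618205e-04,  9.75919795e-01,  2.18128215e-01, -2.38892935e-04]), 'force': array([ 0.38466633, -0.03406549, -0.46312365]), 'ft_torque': array([ 0.00502718, -0.00095296, -0.00410473]), 'grip_width': 0.08786052005817048}
top 51.747572555417975 321.2077974536902 239.6165634542535 [0.39156407 0.06799719 1.13075083] [-0.02631271  0.70636163 -0.70586477  0.04599802]
pointed_mid [([131.0, 116.0, 184.0, 163.0], 0.97), ([224.0, 316.0, 273.0, 369.0], 0.94), ([253.0, 184.0, 303.0, 234.0], 0.79), ([271.0, 258.0, 320.0, 304.0], 0.58)]
slanted_mid [([355.0, 252.0, 412.0, 297.0], 0.56)
[... 326 characters left out ...]
83553161835 316.8142461737929 235.56142239909113 [-0.07055023  0.75351491  0.6448305 ] [ 0.16506342 -0.29439629  0.82651666 -0.4505054 ]
pointed_mid [([236.0, 232.0, 298.0, 285.0], 0.89), ([332.0, 305.0, 406.0, 374.0], 0.88), ([309.0, 252.0, 373.0, 308.0], 0.68), ([62.0, 260.0, 140.0, 326.0], 0.61)]
slanted_mid [([360.0, 208.0, 420.0, 255.0], 0.6), ([150.0, 214.0, 221.0, 275.0], 0.54)]
clamped_notch_break [([222.0, 179.0, 293.0, 234.0], 0.91)]
clamped_slant_break [([290.0, 151.0, 354.0, 200.0], 0.72)]
clamped_counter_break [([149.0, 212.0, 219.0, 277.0], 0.63)]
tin [([249.0, 311.0, 289.0, 356.0], 0.67)]
weight [([441.0, 193.0, 463.0, 217.0], 0.67)]
brush [([153.0, 300.0, 223.0, 365.0], 0.8)]
```

View pics/top0.png

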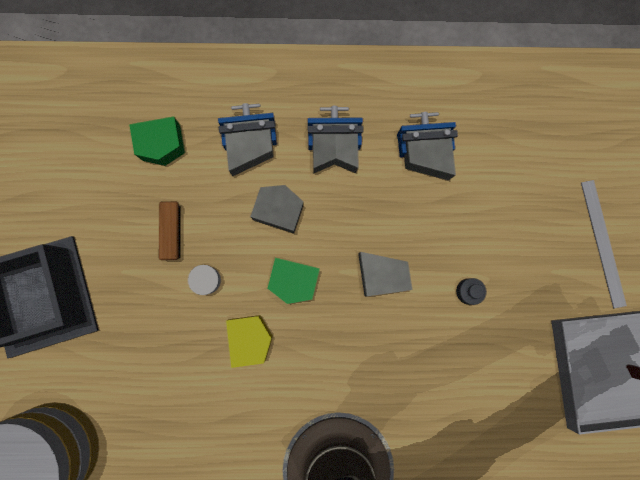

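View pics/side0.png

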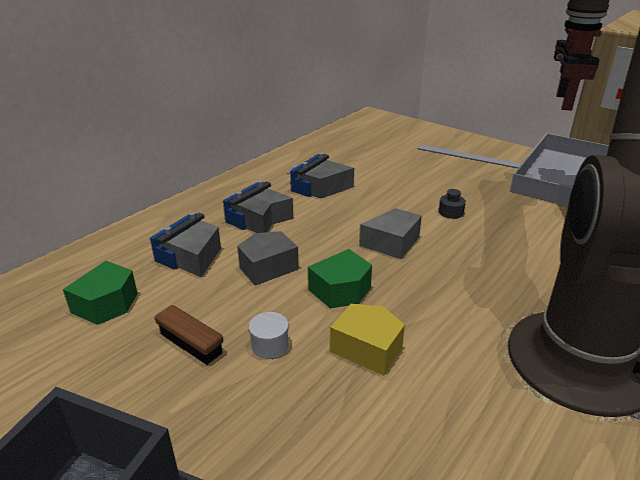

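```bash
python3 - <<'E'
import cv2,pickle
c=pickle.load(open("top.pkl","rb"));f=c["frame"][95:385,120:500,::-1]
cv2.imwrite("pics/crop0.png",cv2.resize(f,None,fx=2.05,fy=2.05,interpolation=cv2.INTER_CUBIC))
E
```

```text
(no output)
```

View pics/crop0.png

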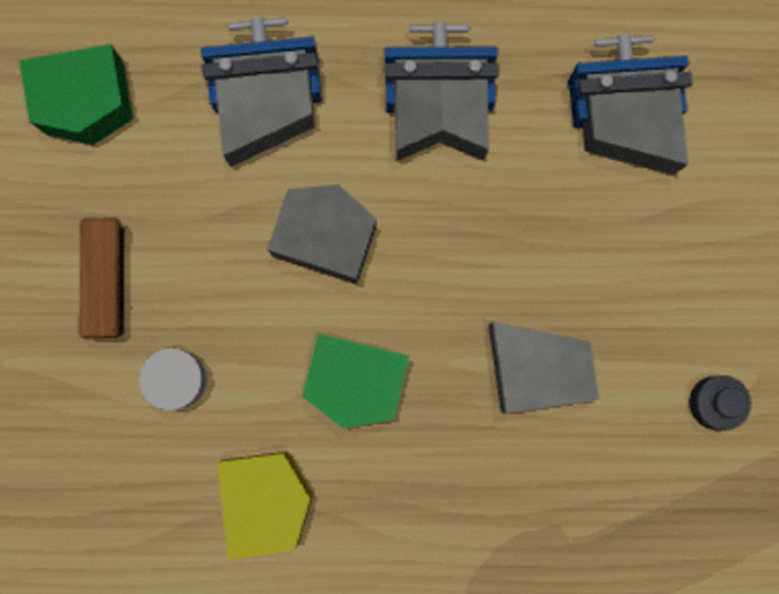

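The top view matches the descriptions.

| Item | Pixel in top view | Why |
|---|---|---|
| Pointed half | grey V at (277,208) | The green pieces at (157,140) and (294,281) and the yellow one at (249,341) are look-alikes. |
| Slanted half | grey at (385,275) | Far side is longer on the left. |
| Clamped notch | (335,145) | V-shaped recess. |
| Clamped slant | (428,150) | Farther on the left. |
| Clamped counter | (248,145) | Nearer on the left. |

Next I measure poses by fitting the top faces in the depth image.

```bash
cat > h.py <<'E'
import numpy as np,cv2,pickle
from scipy.spatial.transform import Rotation as R
from scipy.optimize import least_squares
from station import observe,viewer
def q2R(q): return R.from_quat([q[1],q[2],q[3],q[0]]).as_matrix()
def cloud(c):
    h,w=c["range_z"].shape;f=h/2/np.tan(np.radians(c["fov_y"])/2)
    u,v=np.meshgrid(np.arange(w),np.arange(h));z=c["range_z"]
    P=np.stack([(u-c["cx"])/f*z,(v-c["cy"])/f*z,z],-1)
    r=np.asarray(c["rotation"]);M=q2R(r) if r.size==4 else r
    return P@M.T+np.asarray(c["origin"])
POLY={"p":np.array([[-40,-50],[29,-50],[51,0],[29,50],[-40,50]])/1e3,
"s":np.array([[-40,-50],[22,-50],[58,50],[-40,50]])/1e3,
# clamped, in break frame; visible part up to 45 mm behind
"n":np.array([[40,-50],[-11,-50],[11,0],[-11,50],[40,50]])/1e3,
"l":np.array([[40,-50],[-18,-50],[18,50],[40,50]])/1e3}
def tops(c):
    P=cloud(c);z=P[...,2];fr=c["frame"].astype(int)
    sat=fr.max(-1)-fr.min(-1)
    return P,((z>.046)&(z<.062)&(sat<28)&(c["range_z"]>0)).astype(np.uint8)
def fit(pts,kind,x0):
    # maximise overlap: template smooth occupancy vs points, via signed distance on pixel samples
    poly=POLY[kind]
    def sd(p):
        return np.array([cv2.pointPolygonTest((poly*1e3).astype(np.float32),(float(a),float(b)),True) for a,b in p*1e3])
    ins,lab=pts
    def res(q):
        cth,sth=np.cos(q[2]),np.sin(q[2]);d=ins-q[:2]
        loc=np.stack([d[:,0]*cth+d[:,1]*sth,-d[:,0]*sth+d[:,1]*cth],-1)
        occ=1/(1+np.exp(-np.clip(sd(loc)/.8,-30,30)))
        if kind in "nl": occ=occ; w=(loc[:,0]<.028); return (occ-lab)*w
        return occ-lab
    best=None
    for da in(-.12,0,.12):
        r=least_squares(res,np.array(x0)+[0,0,da],x_scale=[.005,.005,.05],diff_step=1e-3)
        if best is None or r.cost<best.cost:best=r
    return best.x,best.cost
def region(P,m,ctr,rad=.085,n=0):
    # sample pixels projected on the plane z=.055 by their ray
    return None
def samples(c,P,m,ctr,rad=.085):
    o=np.asarray(c["origin"]);h,w=m.shape;f=h/2/np.tan(np.radians(c["fov_y"])/2)
    u,v=np.meshgrid(np.arange(w),np.arange(h));r=np.asarray(c["rotation"]);M=q2R(r) if r.size==4 else r
    D=np.stack([(u-c["cx"])/f,(v-c["cy"])/f,np.ones_like(u,float)],-1)@M.T
    t=(.055-o[2])/D[...,2];X=(o+D*t[...,None])[...,:2]
    s=np.linalg.norm(X-ctr,axis=-1)<rad
    return X[s],m[s].astype(float)
def comp(P,m,px):
    n,l=cv2.connectedComponents(m)
    k=l[px[1],px[0]];return (l==k).astype(np.uint8),k
def measure(c,kind,px,yaw0=0):
    P,m=tops(c);mm,k=comp(P,m,px)
    if k==0: print("no comp at",px);return None
    ctr=P[mm>0][:,:2].mean(0);x0=[ctr[0],ctr[1],yaw0]
    x,cost=fit(samples(c,P,mm,ctr),kind,x0)
    return x,cost,P[mm>0][:,2].mean(),mm.sum()
E
python3 - <<'E'
from h import *
c=pickle.load(open("top.pkl","rb"));print(c["rotation"])
P,m=tops(c);print(P[270,300],P[300,330],P[208,277],P[145,335],P[115,335,2],P[125,335,2],P[107,335,2])
cv2.imwrite("pics/mask.png",m*255)
for k,px,y in(("p",(277,208),-.3),("s",(385,275),.1),("n",(335,145),0),("l",(428,150),0)):
    print(k,measure(c,k,px,y))
for n,px in(("tin",(205,280)),("w",(472,292)),("brush",(170,230)),("green",(294,281)),("cnt",(248,145))):print(n,P[px[1],px[0]])
E
```

```text
[-0.02631271  0.70636163 -0.70586477  0.04599802]
[0.43573184 0.08406758 0.05359981] [0.36995321 0.01665856 0.00232158] [0.57170011 0.13502443 0.05446316] [0.71428168 0.0070351  0.05536234] 0.0423563811053449 0.05514831127571984 0.038914186661247685
p (array([ 0.57499534,  0.13398346, -0.31593703]), np.float64(16.925723347188885), np.float64(0.05534643277914145), np.uint64(1646))
s (array([ 0.42613528, -0.10395846,  0.13976573]), np.float64(16.460492325753705), np.float64(0.055364261093670514), np.uint64(1672))
n (array([0.6716671 , 0.00579522, 0.01381977]), np.float64(9.30149310312197), np.float64(0.05526215511803921), np.uint64(1400))
l (array([ 0.65973561, -0.21013096,  0.08220418]), np.float64(7.706036600119294), np.float64(0.05529709951769888), np.uint64(1394))
tin [0.41407723 0.28849842 0.05469332]
w [ 0.38789927 -0.29076468  0.05564805]
brush [0.52395716 0.3701751  0.04173767]
green [0.41183025 0.09685541 0.05796914]
cnt [0.71258738 0.20030428 0.05610016]
```

View pics/mask.png

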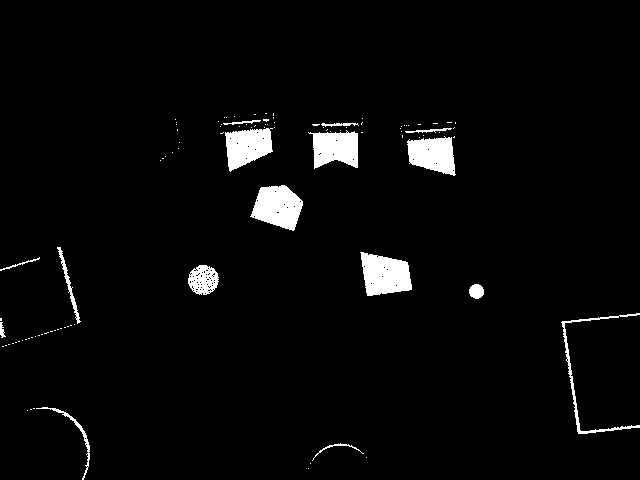

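```bash
cat > plan.py <<'E'
import numpy as np
from station import observe
from h import q2R
def cur():
    s=observe();M=q2R(s["tcp_rot"]);return s,M
def rows(wps,cm=True):
    """wps: list of (x,y,z,psi,nrows): interpolated; prints calls of 5 rows"""
    s,M=cur();p=np.array(s["eef_pos"]);psi=np.arctan2(M[1,0],M[0,0])
    print("t %.2f pos %s psi %.3f F %s g %.3f tilt %.3f"%(s["time"],p.round(4),psi,np.round(s["force"],1),s["grip_width"],np.arccos(-M[2,2])))
    seq=[];a=np.r_[p,psi]
    for *w,n in wps:
        w=np.array(w,float);d=w-a;d[3]=(d[3]+np.pi)%(2*np.pi)-np.pi;w=a+d
        for i in range(1,n+1):seq.append(a+d*i/n)
        a=w
    b=np.r_[p,psi]
    for k in range(0,len(seq),5):
        out=[]
        for q in seq[k:k+5]:
            d=q-b;c,sn=np.cos(b[3]),np.sin(b[3])
            out.append([round(100*(d[0]*c+d[1]*sn),1),round(100*(d[0]*sn-d[1]*c),1),round(-100*d[2],1),round(-np.degrees(d[3]),1)])
        print(out);b=seq[min(k+4,len(seq)-1)]
def at(mid,yaw,lx,ly):
    c,s=np.cos(yaw),np.sin(yaw);return mid[0]+c*lx-s*ly,mid[1]+s*lx+c*ly
E
python3 - <<'E'
from plan import *
x,y=at((.426,-.104),.14,-.075,.002);print(x,y)
rows([(x,y,.2,.14,11),(x,y,.015,.14,4)])
E
```

```text
0.35145471405476375 -0.11248530160589246
t 0.90 pos [ 0.2661 -0.5655  0.2227] psi 0.440 F [ 0.1 -0.4  0.3] g 0.088 tilt 0.000
[[np.float64(2.5), np.float64(-3.4), np.float64(0.2), np.float64(1.6)], [np.float64(4.9), np.float64(-6.8), np.float64(0.4), np.float64(3.1)], [np.float64(7.4), np.float64(-10.2), np.float64(0.6), np.float64(4.7)], [np.float64(9.8), np.float64(-13.6), np.float64(0.8), np.float64(6.2)], [np.float64(12.3), np.float64(-17.0), np.float64(1.0), np.float64(7.8)]]
[[np.float64(2.0), np.float64(-3.7), np.float64(0.2), np.float64(1.6)], [np.float64(3.9), np.float64(-7.4), np.float64(0.4), np.float64(3.1)], [np.float64(5.9), np.float64(-11.1), np.float64(0.6), np.float64(4.7)], [np.float64(7.9), np.float64(-14.8), np.float64(0.8), np.float64(6.2)], [np.float64(9.9), np.float64(-18.5), np.float64(1.0), np.float64(7.8)]]
[[np.float64(1.5), np.float64(-3.9), np.float64(0.2), np.float64(1.6)], [np.float64(1.5), np.float64(-3.9), np.float64(4.8), np.float64(1.6)], [np.float64(1.5), np.float64(-3.9), np.float64(9.5), np.float64(1.6)], [np.float64(1.5), np.float64(-3.9), np.float64(14.1), np.float64(1.6)], [np.float64(1.5), np.float64(-3.9), np.float64(18.7), np.float64(1.6)]]
```

Request:
step_arm --increments '[[[2.5, -3.4, 0.2, 1.6], [4.9, -6.8, 0.4, 3.1], [7.4, -10.2, 0.6, 4.7], [9.8, -13.6, 0.8, 6.2], [12.3, -17.0, 1.0, 7.8]]]' --gripper 6.0

```text
time: 1.4
eef_pos: [0.305, -0.3578, 0.2127]
tcp_rot: [0.0, 0.989, 0.151, 0.0]
force: [1.0, 0.0, 0.0]
grip_width: 0.0602
```

Request:
step_arm --increments '[[[2.0, -3.7, 0.2, 1.6], [3.9, -7.4, 0.4, 3.1], [5.9, -11.1, 0.6, 4.7], [7.9, -14.8, 0.8, 6.2], [9.9, -18.5, 1.0, 7.8]]]'

```text
time: 1.9
eef_pos: [0.3443, -0.1517, 0.2029]
tcp_rot: [0.0, 0.997, 0.083, 0.0]
force: [1.2, 0.7, 0.2]
grip_width: 0.0602
```

```bash
sed -i 's/print(out);b/print([[float(v) for v in r] for r in out]);b/' plan.py; python3 - <<'E'
from plan import *
x,y=at((.426,-.104),.14,-.075,.002);print(x,y)
rows([(x,y,.17,.14,2),(x,y,.015,.14,6)])
E
```

```text
0.35145471405476375 -0.11248530160589246
t 1.90 pos [ 0.3443 -0.1517  0.2029] psi 0.166 F [1.2 0.7 0.2] g 0.060 tilt 0.001
[[0.7, -1.9, 1.6, 0.8], [1.4, -3.7, 3.3, 1.5], [1.4, -3.7, 5.9, 1.5], [1.4, -3.7, 8.5, 1.5], [1.4, -3.7, 11.0, 1.5]]
[[0.0, 0.0, 2.6, -0.0], [0.0, 0.0, 5.2, -0.0], [0.0, 0.0, 7.8, -0.0]]
```

Request:
step_arm --increments '[[[0.7, -1.9, 1.6, 0.8], [1.4, -3.7, 3.3, 1.5], [1.4, -3.7, 5.9, 1.5], [1.4, -3.7, 8.5, 1.5], [1.4, -3.7, 11.0, 1.5]]]'

```text
time: 2.4
eef_pos: [0.3521, -0.1143, 0.092]
tcp_rot: [0.0, 0.997, 0.071, 0.001]
force: [-0.8, 0.3, -0.6]
grip_width: 0.0599
```

Request:
step_arm --increments '[[[0, 0, 2.6, 0], [0, 0, 5.2, 0], [0, 0, 7.6, 0], [0.5, 0, 7.8, 0], [1.2, 0, 7.8, 0]]]'

```text
time: 2.9
eef_pos: [0.3638, -0.1125, 0.0147]
tcp_rot: [-0.0, 0.998, 0.071, -0.001]
force: [-0.2, -0.6, 0.4]
grip_width: 0.0597
```

```bash
cat > snap.py <<'E'
import sys
from h import *
n=sys.argv[1];cam=sys.argv[2] if len(sys.argv)>2 else "top"
c=viewer.capture(cam);pickle.dump(c,open(cam+".pkl","wb"));cv2.imwrite(f"pics/{n}.png",c["frame"][:,:,::-1])
E
python3 snap.py a1; python3 - <<'E'
from plan import *
rows([(.415,-.104,.015,.14,0+4)])
from h import *
print(measure(pickle.load(open("top.pkl","rb")),"s",(385,275),.14))
E
```

```text
t 2.95 pos [ 0.3662 -0.1125  0.0155] psi 0.142 F [1.4 0.6 0.7] g 0.060 tilt 0.002
[[1.2, -0.0, 0.0, 0.0], [2.5, -0.1, 0.0, 0.0], [3.7, -0.1, 0.0, 0.1], [4.9, -0.2, 0.1, 0.1]]
(array([ 0.43310701, -0.10244715,  0.16731622]), np.float64(160.17805999048912), np.float64(0.055390048875825645), np.uint64(1328))
```

View pics/a1.png

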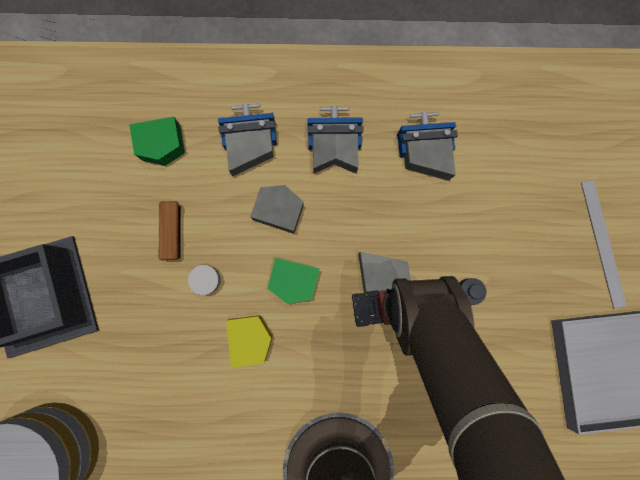

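Request:
step_arm --increments '[[[1.2, 0, 0, 0], [2.4, 0, 0, 0.5], [3.6, 0, 0, 1.0], [4.8, 0, 0, 1.5], [6.0, 0.1, 0, 2.0]]]'

```text
time: 3.45
eef_pos: [0.4233, -0.1051, 0.0151]
tcp_rot: [0.0, 0.999, 0.053, -0.001]
force: [-5.9, -0.6, 5.8]
grip_width: 0.0601
```

Request:
step_arm --increments '[[[1.2, 0, 0, 0.5], [2.4, 0, 0, 1.0], [3.6, 0, 0, 1.5], [4.8, 0.1, 0, 2.0], [5.8, 0.1, 0, 2.0]]]'

```text
time: 3.95
eef_pos: [0.482, -0.0999, 0.0151]
tcp_rot: [0.0, 0.999, 0.035, -0.0]
force: [-2.9, -1.4, 2.7]
grip_width: 0.0595
```

Request:
step_arm --increments '[[[-1.0, 0, 0, 0], [-4.0, 0, 0, 0], [-4.0, 0, -5, 0], [-4.0, 0, -10, 0], [-4.0, 4, -12, 0]]]'

```text
time: 4.45
eef_pos: [0.4459, -0.1392, 0.139]
tcp_rot: [0.0, 0.999, 0.039, 0.003]
force: [0.9, 0.0, -1.0]
grip_width: 0.0601
```

```bash
python3 snap.py a2; python3 - <<'E'
from plan import *
rows([])
E
```

```text
t 4.50 pos [ 0.4468 -0.1493  0.1407] psi 0.070 F [ 2.3 -6.8  2.1] g 0.060 tilt 0.011
```

View pics/a2.png

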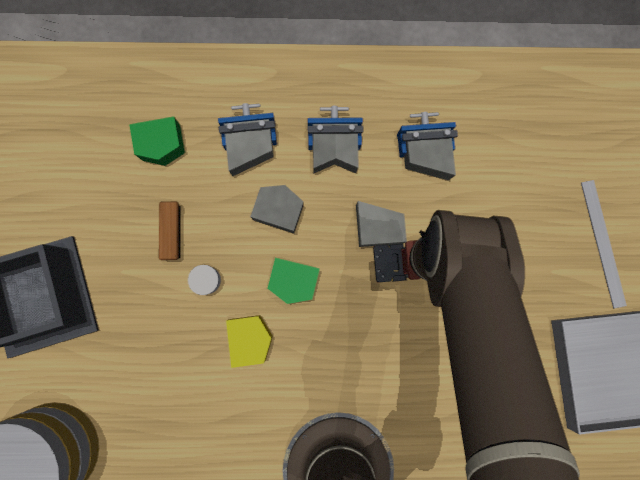

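```bash
python3 - <<'E'
from plan import *
from h import *
print(measure(pickle.load(open("top.pkl","rb")),"s",(378,225),.06))
E
```

```text
(array([ 0.53474366, -0.09577991,  0.07139759]), np.float64(15.44406158529559), np.float64(0.05546004897231691), np.uint64(1631))
```

```bash
python3 - <<'E'
from plan import *
x,y=at((.5347,-.0958),.071,.005,.078);print(x,y)
rows([(x,y,.13,.071+np.pi/2,11),(x,y,.015,.071+np.pi/2,4)])
print(at((.544,-.2196),.082,.005,.0625))
E
```

```text
0.5341540544636024 -0.0176418146099125
t 4.50 pos [ 0.4468 -0.1493  0.1407] psi 0.070 F [ 2.3 -6.8  2.1] g 0.060 tilt 0.011
[[0.9, -1.1, 0.1, -8.2], [1.8, -2.3, 0.2, -16.4], [2.6, -3.4, 0.3, -24.6], [3.5, -4.6, 0.4, -32.7], [4.4, -5.7, 0.5, -40.9]]
[[1.4, -0.3, 0.1, -8.2], [2.8, -0.6, 0.2, -16.4], [4.2, -0.9, 0.3, -24.6], [5.6, -1.1, 0.4, -32.7], [7.0, -1.4, 0.5, -40.9]]
[[1.3, 0.7, 0.1, -8.2], [1.3, 0.7, 3.0, -8.2], [1.3, 0.7, 5.8, -8.2], [1.3, 0.7, 8.7, -8.2], [1.3, 0.7, 11.6, -8.2]]
(np.float64(0.5438639409031316), np.float64(-0.15690046660522775))
```

Request:
step_arm --increments '[[[0.9, -1.1, 0.1, -8.2], [1.8, -2.3, 0.2, -16.4], [2.6, -3.4, 0.3, -24.6], [3.5, -4.6, 0.4, -32.7], [4.4, -5.7, 0.5, -40.9]]]' --gripper 5.0

```text
time: 5.0
eef_pos: [0.4837, -0.0824, 0.1295]
tcp_rot: [0.0, 0.923, 0.385, 0.0]
force: [0.4, 0.5, -0.1]
grip_width: 0.0503
```

Request:
step_arm --increments '[[[1.4, -0.3, 0.1, -8.2], [2.8, -0.6, 0.2, -16.4], [4.2, -0.9, 0.3, -24.6], [5.6, -1.1, 0.4, -32.7], [7.0, -1.4, 0.5, -40.9]]]'

```text
time: 5.5
eef_pos: [0.5234, -0.0232, 0.1244]
tcp_rot: [0.0, 0.73, 0.683, 0.0]
force: [-0.0, -0.8, 0.4]
grip_width: 0.05
```

```bash
python3 - <<'E'
from plan import *
x,y=at((.5347,-.0958),.071,.005,.078)
p=.071+np.pi/2
rows([(x,y,.125,p,1),(x,y,.015,p,4)])
E
```

```text
t 5.50 pos [ 0.5234 -0.0232  0.1244] psi 1.505 F [-0.  -0.8  0.4] g 0.050 tilt 0.001
[[0.6, 1.0, -0.1, -7.9], [0.6, 1.0, 2.7, -7.9], [0.6, 1.0, 5.4, -7.9], [0.6, 1.0, 8.2, -7.9], [0.6, 1.0, 10.9, -7.9]]
```

Request:
step_arm --increments '[[[0.6, 1.0, 0, -7.9], [0.6, 1.0, 2.7, -7.9], [0.6, 1.0, 5.4, -7.9], [0.6, 1.0, 8.2, -7.9], [0.6, 1.0, 10.9, -7.9]]]'

```text
time: 6.0
eef_pos: [0.5333, -0.0184, 0.0145]
tcp_rot: [0.0, 0.683, 0.73, 0.0]
force: [0.8, 0.1, -0.1]
grip_width: 0.05
```

Request:
step_arm --increments '[[[-1.0, 0, 0, 0], [-2.2, 0, 0, -0.1], [-3.4, 0, 0, -0.2], [-4.6, 0, 0, -0.3], [-5.8, 0, 0, -0.4]]]'

```text
time: 6.5
eef_pos: [0.5386, -0.0769, 0.017]
tcp_rot: [0.001, 0.681, 0.732, 0.001]
force: [-1.3, 5.7, 4.1]
grip_width: 0.0502
```

Request:
step_arm --increments '[[[-1.2, 0, 0, 0], [-2.4, 0, 0, -0.1], [-3.6, 0, 0, -0.2], [-4.8, 0, 0, -0.2], [-6.0, 0, 0, -0.2]]]'

```text
time: 7.0
eef_pos: [0.5431, -0.1357, 0.017]
tcp_rot: [0.001, 0.679, 0.734, 0.001]
force: [0.8, 7.0, 5.0]
grip_width: 0.05
```

```bash
python3 - <<'E'
from plan import *
p=.082+np.pi/2
rows([(.5438,-.1569,.015,p,3)])
E
```

```text
t 7.00 pos [ 0.5431 -0.1357  0.017 ] psi 1.648 F [0.8 7.  5. ] g 0.050 tilt 0.003
[[-0.7, -0.0, 0.1, -0.1], [-1.4, -0.1, 0.1, -0.2], [-2.1, -0.1, 0.2, -0.3]]
```

Request:
step_arm --increments '[[[-0.8, 0, 0, -0.1], [-1.5, 0, 0, -0.2], [-2.0, 0, 0, -0.3], [-2.0, 0, 0, -0.3], [-1.0, 0, 0, -0.3]]]'

```text
time: 7.5
eef_pos: [0.5425, -0.1483, 0.0156]
tcp_rot: [0.001, 0.679, 0.734, -0.001]
force: [-0.0, -0.4, 0.1]
grip_width: 0.0503
```

Request:
step_arm --increments '[[[2, 0, 0, 0], [3, 0, -3, 0], [4, 0, -7, 0], [6, 0, -11, 0], [10, 0, -13, 0]]]'

```text
time: 8.0
eef_pos: [0.5356, -0.048, 0.1484]
tcp_rot: [0.002, 0.679, 0.734, 0.0]
force: [0.3, -0.0, -0.3]
grip_width: 0.0505
```

```bash
python3 snap.py a3; python3 - <<'E'
from plan import *
rows([])
from h import *
print(measure(pickle.load(open("top.pkl","rb")),"s",(435,218),.06))
E
```

```text
t 8.05 pos [ 0.5359 -0.038   0.1511] psi 1.657 F [0.  7.3 1.7] g 0.050 tilt 0.007
no comp at (435, 218)
None
```

View pics/a3.png

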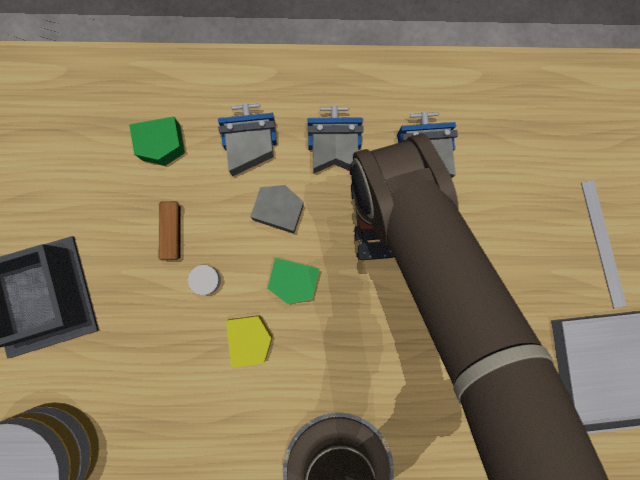

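```bash
python3 - <<'E'
from plan import *
rows([(.40,-.10,.15,.082,11)])
E
```

```text
t 8.05 pos [ 0.5359 -0.038   0.1511] psi 1.657 F [0.  7.3 1.7] g 0.050 tilt 0.007
[[-0.5, -1.3, 0.0, 8.2], [-0.9, -2.6, 0.0, 16.4], [-1.4, -3.8, 0.0, 24.6], [-1.8, -5.1, 0.0, 32.8], [-2.3, -6.4, 0.1, 41.0]]
[[-1.2, -0.7, 0.0, 8.2], [-2.4, -1.3, 0.0, 16.4], [-3.5, -2.0, 0.0, 24.6], [-4.7, -2.7, 0.0, 32.8], [-5.9, -3.3, 0.1, 41.0]]
[[-1.3, 0.3, 0.0, 8.2]]
```

Request:
step_arm --increments '[[[-0.5, -1.3, 0, 8.2], [-0.9, -2.6, 0, 16.4], [-1.4, -3.8, 0, 24.6], [-1.8, -5.1, 0, 32.8], [-2.3, -6.4, 0, 41.0]]]' --gripper 6.0

```text
time: 8.55
eef_pos: [0.4716, -0.0744, 0.1454]
tcp_rot: [0.0, 0.893, 0.449, -0.0]
force: [0.8, 0.4, 0.5]
grip_width: 0.0599
```

Request:
step_arm --increments '[[[-1.2, -0.7, 0, 8.2], [-2.4, -1.3, 0, 16.4], [-3.5, -2.0, 0, 24.6], [-4.7, -2.7, 0, 32.8], [-5.9, -3.3, 0, 41.0]]]'

```text
time: 9.05
eef_pos: [0.41, -0.1024, 0.1453]
tcp_rot: [0.0, 0.994, 0.108, -0.0]
force: [-0.1, 0.8, -0.1]
grip_width: 0.0597
```

```bash
python3 snap.py a4; python3 - <<'E'
from plan import *
rows([])
from h import *
print(measure(pickle.load(open("top.pkl","rb")),"s",(435,218),.06))
E
```

```text
t 9.10 pos [ 0.4081 -0.1035  0.1452] psi 0.207 F [-2.  -0.9 -0.6] g 0.060 tilt 0.003
(array([ 0.54575556, -0.21724737,  0.07907077]), np.float64(23.86657188994845), np.float64(0.05537452233619075), np.uint64(1610))
```

View pics/a4.png

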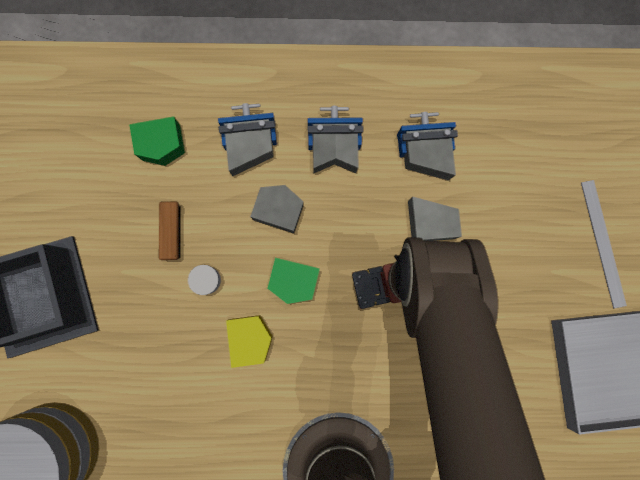

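```bash
python3 - <<'E'
from plan import *
x,y=at((.5458,-.2172),.079,-.078,.0)
x2,y2=at((.6198,-.2154),.082,-.0527,.0)
print(x,y,x2,y2)
rows([(x,y,.14,.079,3),(x,y,.015,.079,5),(x2,y2,.015,.082,10)])
E
```

```text
0.46804327243856825 -0.2233555924927895 0.5672770781438459 -0.21971655877897184
t 9.10 pos [ 0.4081 -0.1035  0.1452] psi 0.207 F [-2.  -0.9 -0.6] g 0.060 tilt 0.003
[[1.1, 4.3, 0.2, 2.4], [2.3, 8.6, 0.3, 4.9], [3.4, 13.0, 0.5, 7.3], [3.4, 13.0, 3.0, 7.3], [3.4, 13.0, 5.5, 7.3]]
[[0.0, 0.0, 2.5, -0.0], [0.0, 0.0, 5.0, -0.0], [0.0, 0.0, 7.5, -0.0], [1.0, 0.0, 7.5, -0.0], [2.0, 0.1, 7.5, -0.0]]
[[1.0, 0.0, -0.0, -0.0], [2.0, 0.1, 0.0, -0.0], [3.0, 0.1, 0.0, -0.1], [4.0, 0.2, 0.0, -0.1], [5.0, 0.2, 0.0, -0.1]]
[[1.0, 0.0, -0.0, -0.0], [2.0, 0.1, 0.0, -0.0], [3.0, 0.1, 0.0, -0.1]]
```

Request:
step_arm --increments '[[[1.1, 4.3, 0.2, 2.4], [2.3, 8.6, 0.3, 4.9], [3.4, 13.0, 0.5, 7.3], [3.4, 13.0, 3.0, 7.3], [3.4, 13.0, 5.5, 7.3]]]'

```text
time: 9.6
eef_pos: [0.4736, -0.223, 0.0898]
tcp_rot: [0.0, 0.999, 0.048, 0.0]
force: [0.5, 0.2, 0.8]
grip_width: 0.0602
```

Request:
step_arm --increments '[[[0, 0, 2.5, 0], [0, 0, 5.0, 0], [0, 0, 7.5, 0], [1.0, 0, 7.5, 0], [2.0, 0.1, 7.5, 0]]]'

```text
time: 10.1
eef_pos: [0.4938, -0.2202, 0.0157]
tcp_rot: [-0.0, 0.999, 0.048, -0.0]
force: [0.5, 0.1, 0.5]
grip_width: 0.0599
```

```bash
python3 - <<'E'
from plan import *
x2,y2=at((.6198,-.2154),.082,-.0527,.0)
rows([(x2,y2,.015,.082,8)])
E
```

```text
t 10.10 pos [ 0.4938 -0.2202  0.0157] psi 0.096 F [0.5 0.1 0.5] g 0.060 tilt 0.001
[[0.9, 0.1, 0.0, 0.1], [1.8, 0.2, 0.0, 0.2], [2.7, 0.2, 0.0, 0.3], [3.7, 0.3, 0.0, 0.4], [4.6, 0.4, 0.0, 0.5]]
[[0.9, 0.1, 0.0, 0.1], [1.8, 0.1, 0.0, 0.2], [2.7, 0.2, 0.0, 0.3]]
```

Request:
step_arm --increments '[[[0.9, 0.1, 0, 0.4], [1.8, 0.2, 0, 0.6], [2.7, 0.2, 0, 0.7], [3.7, 0.3, 0, 0.8], [4.6, 0.4, 0, 0.8]]]'

```text
time: 10.6
eef_pos: [0.54, -0.2205, 0.0159]
tcp_rot: [0.0, 0.999, 0.04, 0.0]
force: [-2.1, 0.1, -0.4]
grip_width: 0.0602
```

Request:
step_arm --increments '[[[0.8, 0, 0, 0], [1.5, 0.1, 0, 0], [2.0, 0.1, 0, 0], [2.4, 0.1, 0, 0], [2.6, 0.1, 0, 0]]]'

```text
time: 11.1
eef_pos: [0.5652, -0.2196, 0.0157]
tcp_rot: [0.0, 0.999, 0.04, -0.0]
force: [-6.5, 0.2, 5.7]
grip_width: 0.0597
```

```bash
python3 snap.py a5;  python3 - <<'E'
from plan import *
rows([])
from h import *
c=pickle.load(open("top.pkl","rb"))
print(measure(c,"s",(435,185),.06),measure(c,"l",(428,150),.08))
E
```

```text
t 11.15 pos [ 0.5655 -0.2196  0.0158] psi 0.080 F [-3.2 -1.2  1.7] g 0.060 tilt 0.000
(array([ 0.68656015, -0.20906476,  0.21232337]), np.float64(321.64300210734984), np.float64(0.055362341970411025), np.uint64(2046)) (array([ 0.64184022, -0.23840042,  1.05340967]), np.float64(95.23649354157743), np.float64(0.055362341970411025), np.uint64(2046))
```

View pics/a5.png

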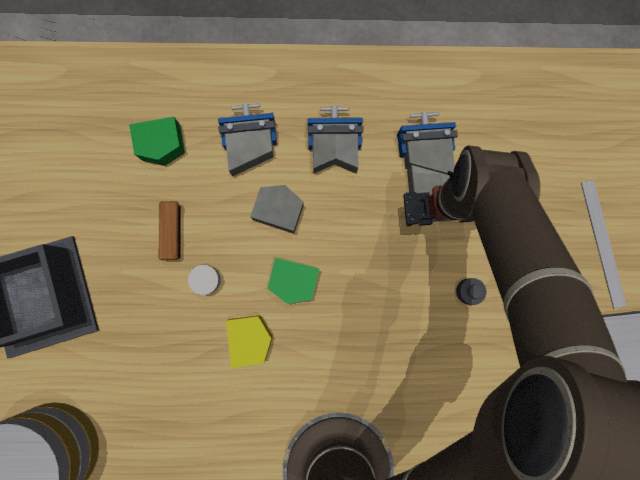

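Request:
step_arm --increments '[[[0.1, 0, 0, 0], [0.2, 0, 0, 0]]]'

```text
time: 11.35
eef_pos: [0.5666, -0.2195, 0.0157]
tcp_rot: [0.0, 0.999, 0.04, -0.0]
force: [-4.9, -0.2, 4.5]
grip_width: 0.0602
```

Request:
step_arm --increments '[[[0.1, 0, 0, 0], [0.2, 0, 0, 0]]]'

```text
time: 11.55
eef_pos: [0.5687, -0.2193, 0.0157]
tcp_rot: [0.0, 0.999, 0.04, -0.0]
force: [-5.0, -0.3, 4.5]
grip_width: 0.0599
```

Request:
step_arm --increments '[[[0.1, 0, 0, 0], [0.2, 0, 0, 0]]]'

```text
time: 11.75
eef_pos: [0.5695, -0.2192, 0.0157]
tcp_rot: [0.0, 0.999, 0.04, -0.001]
force: [-11.2, -0.5, 9.4]
grip_width: 0.0598
```

Request:
step_arm --increments '[[[0.1, 0, 0, 0]]]'

```text
time: 11.85
eef_pos: [0.5695, -0.2192, 0.0157]
tcp_rot: [-0.0, 0.999, 0.04, -0.002]
force: [-15.4, -0.2, 13.1]
grip_width: 0.0602
```

Request:
step_arm --increments '[[[-0.5, 0, 0, 0], [-3, 0, 0, 0], [-4, 0, -4, 0], [-4, 0, -8, 0], [-4, 0, -12, 0]]]'

```text
time: 12.35
eef_pos: [0.5327, -0.2218, 0.1372]
tcp_rot: [-0.0, 0.999, 0.04, 0.001]
force: [0.2, -0.7, -0.1]
grip_width: 0.0601
```

```bash
python3 - <<'E'
from plan import *
x,y=at((.575,.134),-.316,-.003,.08)
rows([(x,y,.13,-.316+np.pi/2,11),(x,y,.015,-.316+np.pi/2,4)])
E
```

```text
t 12.35 pos [ 0.5327 -0.2218  0.1372] psi 0.080 F [ 0.2 -0.7 -0.1] g 0.060 tilt 0.002
[[0.9, -3.9, 0.1, -6.1], [1.8, -7.7, 0.1, -12.2], [2.7, -11.6, 0.2, -18.4], [3.6, -15.5, 0.3, -24.5], [4.5, -19.4, 0.3, -30.6]]
[[2.7, -2.9, 0.1, -6.1], [5.5, -5.8, 0.1, -12.2], [8.2, -8.6, 0.2, -18.4], [11.0, -11.5, 0.3, -24.5], [13.7, -14.4, 0.3, -30.6]]
[[3.8, -1.1, 0.1, -6.1], [3.8, -1.1, 2.9, -6.1], [3.8, -1.1, 5.8, -6.1], [3.8, -1.1, 8.7, -6.1], [3.8, -1.1, 11.6, -6.1]]
```

Request:
step_arm --increments '[[[0.9, -3.9, 0.1, -6.1], [1.8, -7.7, 0.1, -12.2], [2.7, -11.6, 0.2, -18.4], [3.6, -15.5, 0.3, -24.5], [4.5, -19.4, 0.3, -30.6]]]' --gripper 3.0

```text
time: 12.85
eef_pos: [0.5625, -0.023, 0.133]
tcp_rot: [0.0, 0.953, 0.305, 0.001]
force: [0.1, 0.2, 0.5]
grip_width: 0.0304
```

Request:
step_arm --increments '[[[2.7, -2.9, 0.1, -6.1], [5.5, -5.8, 0.1, -12.2], [8.2, -8.6, 0.2, -18.4], [11.0, -11.5, 0.3, -24.5], [13.7, -14.4, 0.3, -30.6]]]'

```text
time: 13.35
eef_pos: [0.5912, 0.1741, 0.1298]
tcp_rot: [-0.0, 0.838, 0.545, 0.001]
force: [0.7, -1.1, 0.7]
grip_width: 0.0297
```

```bash
python3 snap.py a6;  python3 - <<'E'
from plan import *
x,y=at((.575,.134),-.316,-.003,.08)
rows([(x,y,.13,-.316+np.pi/2,1),(x,y,.015,-.316+np.pi/2,4)])
E
```

```text
t 13.40 pos [0.5906 0.1827 0.1304] psi 1.166 F [-0.   6.2  1.8] g 0.030 tilt 0.008
[[2.9, -0.5, 0.0, -5.1], [2.9, -0.5, 2.9, -5.1], [2.9, -0.5, 5.8, -5.1], [2.9, -0.5, 8.7, -5.1], [2.9, -0.5, 11.5, -5.1]]
```

View pics/a6.png

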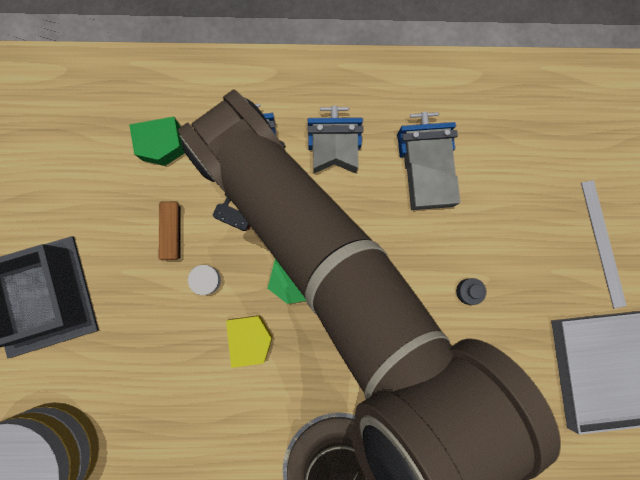

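```bash
cat >> h.py <<'E'
def measure_joined(c,kind,px,mid0,yaw0,xlim):
    """fit loose half by its rear part only (local x<xlim)"""
    P,m=tops(c);mm,k=comp(P,m,px)
    ins,lab=samples(c,P,mm,np.array(mid0),.1)
    poly=(POLY[kind]*1e3).astype(np.float32).copy();poly[poly[:,0]>0,0]=150
    poly=np.array([[-40,-50],[150,-50],[150,50],[-40,50]],np.float32)
    def res(q):
        cth,sth=np.cos(q[2]),np.sin(q[2]);d=ins-q[:2]
        loc=np.stack([d[:,0]*cth+d[:,1]*sth,-d[:,0]*sth+d[:,1]*cth],-1)*1e3
        s=np.array([cv2.pointPolygonTest(poly,(float(a),float(b)),True) for a,b in loc])
        w=sel
        return (1/(1+np.exp(-np.clip(s/.8,-30,30)))-lab)*w
    c0,s0=np.cos(yaw0),np.sin(yaw0);d=ins-np.array(mid0);sel=((d[:,0]*c0+d[:,1]*s0)<xlim)
    r=least_squares(res,[*mid0,yaw0],x_scale=[.005,.005,.05],diff_step=1e-3);return r.x,r.cost
def rel(mid,clamp):
    b=np.array([mid[0]+.04*np.cos(mid[2]),mid[1]+.04*np.sin(mid[2])])-clamp[:2]
    c,s=np.cos(clamp[2]),np.sin(clamp[2]);return np.round([1e3*(b[0]*c+b[1]*s),1e3*(-b[0]*s+b[1]*c),mid[2]-clamp[2]],4)
CL={"n":np.array([.67167,.00580,.0138]),"l":np.array([.65974,-.21013,.0822])}
E
python3 - <<'E'
from h import *
c=pickle.load(open("top.pkl","rb"))
x,k=measure_joined(c,"s",(435,185),(.62,-.213),.08,.018);print(x,k,rel(x,CL["l"]))
P=cloud(c);print(P[100:130,215:280,2][P[100:130,215:280,0]>.72].max() if 0 else np.percentile(P[100:135,400:460,2],99.5))
cv2.imwrite("pics/a6c.png",cv2.resize(c["frame"][100:230,370:490,::-1],None,fx=4,fy=4,interpolation=cv2.INTER_CUBIC))
E
```

```text
[ 0.61994338 -0.21628103  0.08502365] 9.478534445524087 [-0.1674 -2.7497  0.0028]
0.07905999602474471
```

View pics/a6c.png

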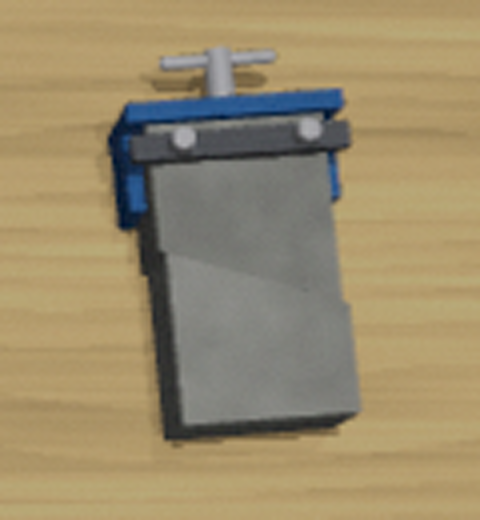

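```bash
python3 - <<'E'
from plan import *
x,y=at((.575,.134),-.316,-.003,.08)
p0=-.316+np.pi/2
w=[(x,y,.13,p0,1),(x,y,.017,p0,4)]
m=np.array([.575,.134]);n=13;L=.1325
w.append((*at(m,-.316,-.003,.067),.017,p0,1))
for i in range(n):
    yaw=-.316+.33*(i+1)/n; ym=yaw-.33/n/2
    m=m+L/n*np.array([np.sin(ym),-np.cos(ym)])
    w.append((*at(m,yaw,-.003,.0627),.017,yaw+np.pi/2,1))
print(m);rows(w)
E
```

```text
[0.55515823 0.00359777]
t 13.40 pos [0.5906 0.1827 0.1304] psi 1.166 F [-0.   6.2  1.8] g 0.030 tilt 0.008
[[2.9, -0.5, 0.0, -5.1], [2.9, -0.5, 2.9, -5.1], [2.9, -0.5, 5.7, -5.1], [2.9, -0.5, 8.5, -5.1], [2.9, -0.5, 11.3, -5.1]]
[[-1.3, -0.0, -0.0, -0.0], [-2.8, -0.1, -0.0, -1.5], [-3.8, -0.3, -0.0, -2.9], [-4.8, -0.4, -0.0, -4.4], [-5.9, -0.4, -0.0, -5.8]]
[[-1.0, -0.1, -0.0, -1.5], [-2.1, -0.3, -0.0, -2.9], [-3.1, -0.4, -0.0, -4.4], [-4.1, -0.4, -0.0, -5.8], [-5.2, -0.5, -0.0, -7.3]]
[[-1.0, -0.1, -0.0, -1.5], [-2.1, -0.3, -0.0, -2.9], [-3.1, -0.4, -0.0, -4.4], [-4.1, -0.4, -0.0, -5.8]]
```

Request:
step_arm --increments '[[[2.9, -0.5, 0, -5.1], [2.9, -0.5, 2.9, -5.1], [2.9, -0.5, 5.7, -5.1], [2.9, -0.5, 8.5, -5.1], [2.9, -0.5, 11.3, -5.1]]]'

```text
time: 13.9
eef_pos: [0.5984, 0.2008, 0.0158]
tcp_rot: [-0.0, 0.815, 0.58, 0.001]
force: [-0.5, 0.4, 0.8]
grip_width: 0.0299
```

```bash
python3 - <<'E'
from plan import *
w=[];p0=-.316+np.pi/2
m=np.array([.575,.134]);n=13;L=.1325
w.append((*at(m,-.316,-.003,.067),.017,p0,1))
for i in range(n):
    yaw=-.316+.33*(i+1)/n; ym=yaw-.33/n/2
    m=m+L/n*np.array([np.sin(ym),-np.cos(ym)])
    w.append((*at(m,yaw,-.003,.0627),.017,yaw+np.pi/2,1))
rows(w)
E
```

```text
t 13.90 pos [0.5984 0.2008 0.0158] psi 1.237 F [-0.5  0.4  0.8] g 0.030 tilt 0.003
[[-0.4, -0.4, -0.1, -1.0], [-1.8, -0.6, -0.1, -2.5], [-2.9, -0.7, -0.1, -3.9], [-3.9, -0.7, -0.1, -5.4], [-5.0, -0.8, -0.1, -6.8]]
[[-1.0, -0.1, -0.0, -1.5], [-2.1, -0.3, -0.0, -2.9], [-3.1, -0.4, -0.0, -4.4], [-4.1, -0.4, -0.0, -5.8], [-5.2, -0.5, -0.0, -7.3]]
[[-1.0, -0.1, -0.0, -1.5], [-2.1, -0.3, -0.0, -2.9], [-3.1, -0.4, -0.0, -4.4], [-4.1, -0.4, -0.0, -5.8]]
```

Request:
step_arm --increments '[[[-0.4, -0.4, 0, -1.0], [-1.6, -0.6, 0, -2.5], [-2.8, -0.7, 0, -3.9], [-3.9, -0.7, 0, -5.4], [-5.0, -0.8, 0, -6.8]]]'

```text
time: 14.4
eef_pos: [0.5745, 0.1565, 0.0183]
tcp_rot: [-0.0, 0.778, 0.628, 0.002]
force: [-0.2, 1.5, -2.1]
grip_width: 0.03
```

Request:
step_arm --increments '[[[-1.0, -0.1, 0, -1.5], [-2.1, -0.3, 0, -2.9], [-3.1, -0.4, 0, -4.4], [-4.1, -0.4, 0, -5.8], [-5.2, -0.5, 0, -7.3]]]'

```text
time: 14.9
eef_pos: [0.5587, 0.107, 0.0185]
tcp_rot: [0.0, 0.736, 0.676, 0.002]
force: [0.9, 2.2, -1.2]
grip_width: 0.0301
```

```bash
python3 snap.py a7 side; python3 - <<'E'
from plan import *
rows([(*at((.555,.0045),.014,-.003,.0627),.017,np.pi/2+.014,5)])
E
```

```text
t 14.95 pos [0.5583 0.1046 0.0182] psi 1.486 F [-0.6  1.7  0.1] g 0.030 tilt 0.002
[[-0.8, -0.1, 0.0, -1.1], [-1.5, -0.2, 0.0, -2.3], [-2.3, -0.2, 0.1, -3.4], [-3.0, -0.3, 0.1, -4.5], [-3.8, -0.4, 0.1, -5.7]]
```

View pics/a7.png

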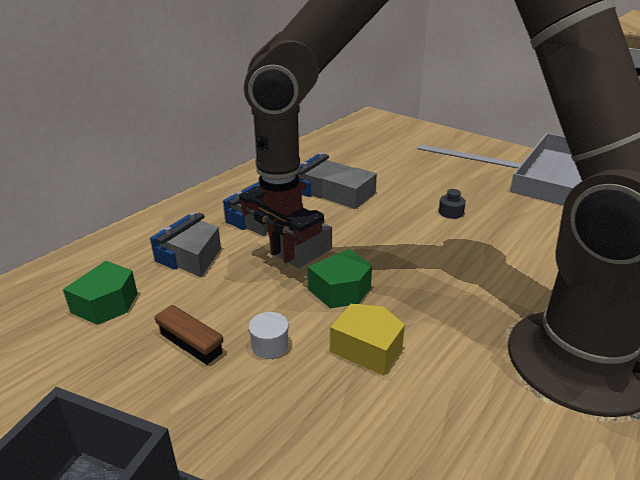

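Two fingers lie flush on the pointed half's left side at (300,245), and the half is upright. I'll finish the sideways push.

Request:
step_arm --increments '[[[-0.8, -0.1, 0, -1.1], [-1.5, -0.2, 0, -2.3], [-2.3, -0.2, 0, -3.4], [-3.0, -0.3, 0, -4.5], [-3.8, -0.4, 0, -5.7]]]'

```text
time: 15.45
eef_pos: [0.5519, 0.0707, 0.0183]
tcp_rot: [0.0, 0.702, 0.712, 0.002]
force: [0.4, 6.5, 4.0]
grip_width: 0.0299
```

Request:
step_arm --increments '[[[0, 0, 0, 0], [1.0, 0, 0, 0], [4.0, 0, -1, 0], [5.0, 0, -5, 0], [6.0, 0, -10, 0]]]'

```text
time: 15.95
eef_pos: [0.5479, 0.1291, 0.1151]
tcp_rot: [-0.001, 0.702, 0.712, -0.002]
force: [1.4, -0.6, 0.2]
grip_width: 0.0298
```

```bash
python3 - <<'E'
from plan import *
rows([(.43,.06,.15,.3,9)])
E
```

```text
t 15.95 pos [0.5479 0.1291 0.1151] psi 1.584 F [ 1.4 -0.6  0.2] g 0.030 tilt 0.005
[[-0.7, -1.3, -0.4, 8.2], [-1.5, -2.6, -0.8, 16.4], [-2.2, -4.0, -1.2, 24.5], [-3.0, -5.3, -1.6, 32.7], [-3.7, -6.6, -1.9, 40.9]]
[[-1.4, -0.5, -0.4, 8.2], [-2.9, -1.0, -0.8, 16.4], [-4.3, -1.5, -1.2, 24.5], [-5.7, -2.0, -1.6, 32.7]]
```

Request:
step_arm --increments '[[[-0.7, -1.3, -0.4, 8.2], [-1.5, -2.6, -0.8, 16.4], [-2.2, -4.0, -1.2, 24.5], [-3.0, -5.3, -1.6, 32.7], [-3.7, -6.6, -1.9, 40.9]]]' --gripper 6.0

```text
time: 16.45
eef_pos: [0.4835, 0.0901, 0.1349]
tcp_rot: [0.0, 0.908, 0.418, -0.0]
force: [0.7, 0.5, -1.0]
grip_width: 0.0601
```

Request:
step_arm --increments '[[[-1.4, -0.5, -0.4, 8.2], [-2.9, -1.0, -0.8, 16.4], [-4.3, -1.5, -1.2, 24.5], [-5.7, -2.0, -1.6, 32.7]]]'

```text
time: 16.85
eef_pos: [0.4313, 0.0596, 0.1508]
tcp_rot: [0.0, 0.989, 0.146, -0.0]
force: [0.1, 0.0, -0.7]
grip_width: 0.0598
```

```bash
python3 snap.py a8; python3 - <<'E'
from plan import *
from h import *
c=pickle.load(open("top.pkl","rb"))
r=measure(c,"p",(335,215),0);print(r)
if r:
  m,y=r[0][:2],r[0][2];x,yy=at(m,y,-.078,0);rows([(x,yy,.14,y,4),(x,yy,.016,y,5)])
E
```

```text
no comp at (335, 215)
None
```

View pics/a8.png

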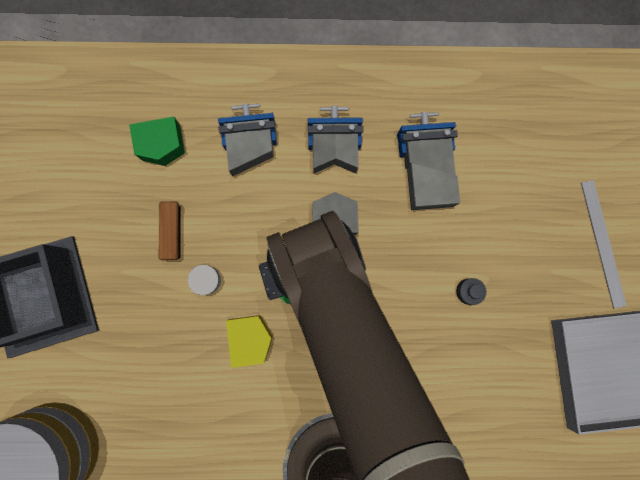

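```bash
python3 - <<'E'
from plan import *
import h
from h import *
c=pickle.load(open("top.pkl","rb"))
P,m=tops(c);mm,k=comp(P,m,(335,205))
i,l=samples(c,P,mm,np.array([.56,.005]),.09);
for lim in(.56,.57):
  s=i[:,0]>lim
  x,cost=fit((i[s],l[s]),"p",[.555,.005,.014]);print(x,cost)
m,y=x[:2],x[2];xx,yy=at(m,y,-.078,0);rows([(xx,yy,.14,y,4),(xx,yy,.016,y,5)])
print(rel(x,CL["n"]))
E
```

```text
[0.55751498 0.00741375 0.0117003 ] 20.571064359394285
[0.55751356 0.00741737 0.01183268] 6.582329620426952
t 16.90 pos [0.4296 0.0583 0.1511] psi 0.284 F [-2.2 -1.9 -0.3] g 0.060 tilt 0.002
[[0.8, 1.6, 0.3, 3.9], [1.7, 3.2, 0.6, 7.8], [2.5, 4.8, 0.8, 11.7], [3.3, 6.4, 1.1, 15.6], [3.3, 6.4, 3.6, 15.6]]
[[0.0, 0.0, 2.5, -0.0], [-0.0, 0.0, 5.0, -0.0], [-0.0, 0.0, 7.4, -0.0], [-0.0, 0.0, 9.9, -0.0]]
[-7.41233e+01  3.11380e+00 -2.00000e-03]
```

Request:
step_arm --increments '[[[0.8, 1.6, 0.3, 3.9], [1.7, 3.2, 0.6, 7.8], [2.5, 4.8, 0.8, 11.7], [3.3, 6.4, 1.1, 15.6], [3.3, 6.4, 3.6, 15.6]]]'

```text
time: 17.4
eef_pos: [0.4861, 0.0069, 0.1161]
tcp_rot: [0.0, 1.0, 0.012, 0.003]
force: [-0.4, 0.4, -0.4]
grip_width: 0.0603
```

Request:
step_arm --increments '[[[0, 0, 2.5, 0], [0, 0, 5.0, 0], [0, 0, 7.4, 0], [0, 0, 9.8, 0], [0.8, 0, 9.9, 0]]]'

```text
time: 17.9
eef_pos: [0.4881, 0.0087, 0.013]
tcp_rot: [0.0, 1.0, 0.015, -0.003]
force: [-0.3, 0.1, 0.5]
grip_width: 0.06
```

```bash
python3 - <<'E'
from plan import *
x2,y2=at((.6317,.0052),.014,-.055,.0)
rows([(x2,y2,.016,.014,9)])
E
```

```text
t 17.90 pos [0.4881 0.0087 0.013 ] psi 0.029 F [-0.3  0.1  0.5] g 0.060 tilt 0.006
[[1.0, 0.1, -0.0, 0.1], [2.0, 0.2, -0.1, 0.2], [2.9, 0.2, -0.1, 0.3], [3.9, 0.3, -0.1, 0.4], [4.9, 0.4, -0.2, 0.5]]
[[1.0, 0.1, -0.0, 0.1], [2.0, 0.1, -0.1, 0.2], [3.0, 0.2, -0.1, 0.3], [3.9, 0.3, -0.1, 0.4]]
```

Request:
step_arm --increments '[[[1.0, 0.1, 0, 0.6], [2.0, 0.2, -0.1, 0.9], [2.9, 0.3, -0.1, 0.9], [3.9, 0.4, -0.1, 0.9], [4.9, 0.5, -0.2, 0.9]]]'

```text
time: 18.4
eef_pos: [0.5403, 0.0044, 0.018]
tcp_rot: [0.0, 1.0, 0.005, -0.0]
force: [-3.3, 0.7, -1.2]
grip_width: 0.0596
```

Request:
step_arm --increments '[[[1.0, 0.1, 0, 0], [1.9, 0.1, 0, 0], [2.7, 0.1, 0, 0], [3.3, 0.1, 0, 0], [3.6, 0.1, 0, 0]]]'

```text
time: 18.9
eef_pos: [0.5762, 0.004, 0.0176]
tcp_rot: [-0.0, 1.0, 0.005, 0.0]
force: [-2.8, 0.2, -0.9]
grip_width: 0.0601
```

Request:
step_arm --increments '[[[0.1, 0, 0, 0], [0.2, 0, 0, 0], [0.3, 0, 0, 0]]]'

```text
time: 19.2
eef_pos: [0.5784, 0.004, 0.0176]
tcp_rot: [0.0, 1.0, 0.005, -0.0]
force: [-2.7, -0.4, -0.6]
grip_width: 0.0603
```

Request:
step_arm --increments '[[[0.1, 0, 0, 0], [0.2, 0, 0, 0]]]'

```text
time: 19.4
eef_pos: [0.5807, 0.004, 0.0177]
tcp_rot: [0.0, 1.0, 0.005, -0.0]
force: [-3.2, -0.1, -1.5]
grip_width: 0.0599
```

Request:
step_arm --increments '[[[0.1, 0, 0, 0], [0.2, 0, 0, 0]]]'

```text
time: 19.6
eef_pos: [0.5817, 0.0041, 0.0173]
tcp_rot: [0.0, 1.0, 0.005, -0.001]
force: [-7.3, 0.2, -1.3]
grip_width: 0.0602
```

Request:
step_arm --increments '[[[0.1, 0, 0, 0], [0.2, 0, 0, 0]]]'

```text
time: 19.8
eef_pos: [0.5817, 0.004, 0.0171]
tcp_rot: [0.0, 1.0, 0.005, -0.003]
force: [-15.1, 0.4, 7.4]
grip_width: 0.06
```

Request:
step_arm --increments '[[[0.1, 0, 0, 0], [0.1, 0, 0, 0]]]'

```text
time: 20.0
eef_pos: [0.5817, 0.004, 0.0171]
tcp_rot: [0.001, 1.0, 0.005, -0.004]
force: [-16.1, -0.4, 7.8]
grip_width: 0.06
```

Firm contact at 16 N. I'll back off, move clear and look.

Request:
step_arm --increments '[[[-0.6, 0, 0, 0], [-3, 0, 0, 0], [-5, 0, -3, 0], [-8, 0, -8, 0], [-12, 0, -12, 0]]]'

```text
time: 20.5
eef_pos: [0.4773, 0.0034, 0.1291]
tcp_rot: [-0.0, 1.0, 0.005, 0.002]
force: [0.2, 0.4, 1.0]
grip_width: 0.0603
```

Request:
step_arm --increments '[[[-3, -1, 0, 0], [-5, -3, 0, 0]]]'

```text
time: 20.7
eef_pos: [0.426, 0.0315, 0.1289]
tcp_rot: [0.0, 1.0, 0.004, 0.003]
force: [0.4, 0.6, -0.0]
grip_width: 0.0599
```

```bash
python3 snap.py a9; python3 - <<'E'
from plan import *
from h import *
c=pickle.load(open("top.pkl","rb"))
cv2.imwrite("pics/a9c.png",cv2.resize(c["frame"][95:245,290:490,::-1],None,fx=4,fy=4,interpolation=cv2.INTER_CUBIC))
x,k=measure_joined(c,"s",(435,185),(.62,-.214),.08,.018);print(x,k,rel(x,CL["l"]))
x,k=measure_joined(c,"p",(335,185),(.6317,.005),.014,.022);print(x,k,rel(x,CL["n"]))
E
```

```text
[ 0.61997031 -0.21644238  0.08709226] 9.27437734817328 [-0.1542 -2.83    0.0049]
[0.63130521 0.00374801 0.01093345] 14.088234418897347 [-0.3894 -1.6094 -0.0029]
```

View pics/a9c.png

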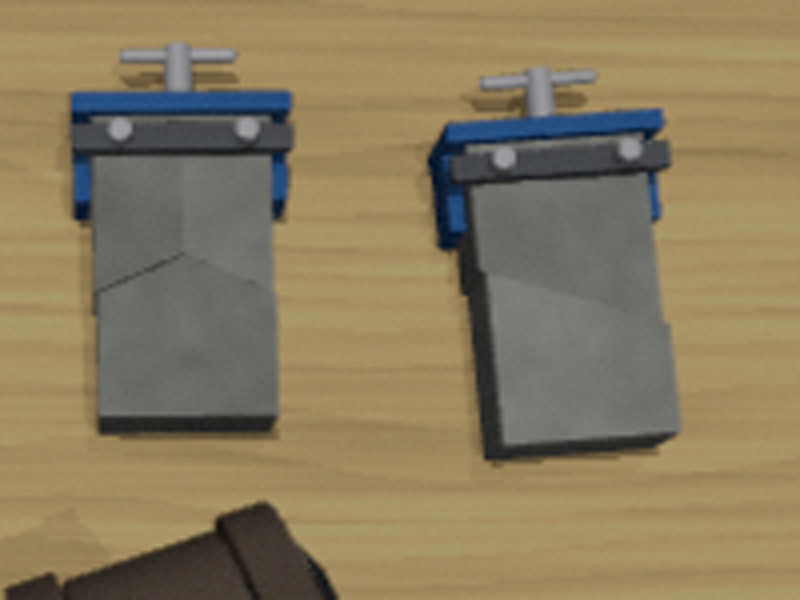

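```bash
python3 - <<'E'
from h import *
c=pickle.load(open("top.pkl","rb"));P,m=tops(c)
# step of the sides, sideways across the break, in the slant clamp's frame
q=CL["l"];cs,sn=np.cos(q[2]),np.sin(q[2])
mm,_=comp(P,m,(435,185));X=P[mm>0][:,:2]-q[:2];lx=X[:,0]*cs+X[:,1]*sn;ly=-X[:,0]*sn+X[:,1]*cs
for a,b in((-.075,-.03),(.022,.038)):
    L=[];Rr=[]
    for t in np.arange(a,b,.003):
        s=(lx>t)&(lx<t+.003)
        if s.sum()>10:L.append(ly[s].max());Rr.append(ly[s].min())
    print(a,np.median(L)*1e3,np.median(Rr)*1e3)
for t in("tin","weight","brush"):
    print(t,[(np.round(d["rect"]).tolist(),round(d["conf"],2)) for d in viewer.recognise("top",t)][:1])
print(observe()["time"])
E
python3 snap.py a10 side
```

```text
-0.075 45.4070880441831 -52.673150735159915
0.022 48.898116869904264 -49.281211490652026
tin [([189.0, 263.0, 222.0, 295.0], 0.91)]
weight [([456.0, 278.0, 486.0, 304.0], 0.57)]
brush [([159.0, 202.0, 184.0, 263.0], 0.61)]
20.9
```

View pics/a10.png

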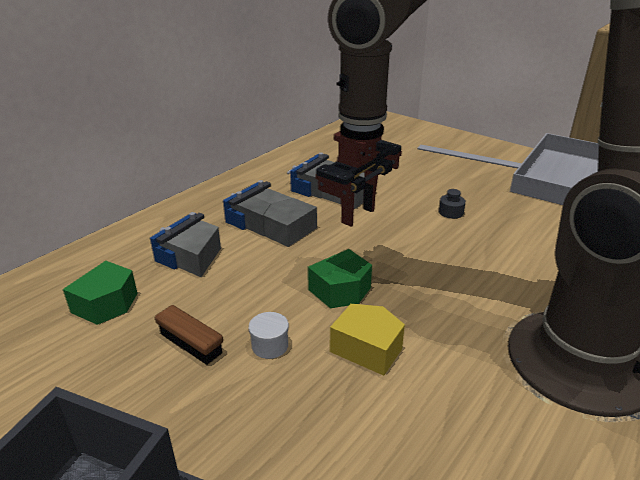

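The side view shows both pairs closed, the tin, weight and brush in place, and the gripper clear of everything. The sideways step on the slanted pair is about 3.4 mm, within the 8 mm limit, so I'm handing in.

```bash
python3 -c "
from station import hand_in
print(hand_in())"
```

```text
the job is handed in; nothing more can be done
None
```

Both loose halves are closed home against the clamped halves they fit, and I handed the job in after about 21 s of robot time. I pushed each one along the bench with both fingers flat against it. The slanted half went rear, left side, then rear again; the pointed half went left side, then rear.

My last checks, from fitting the top-camera depth images:

| Pair | Along the beam | Sideways | Angle | Contact force at the end |
|---|---|---|---|---|
| Pointed in notch | −0.4 mm | −1.6 mm | −0.003 rad | about 16 N |
| Slanted on like-slanted half | −0.2 mm | −2.8 mm | 0.005 rad | about 15 N |

- **Not perfectly flush:** a second, edge-based check gave the slanted pair's sideways step as about 3.4 mm, slightly more than the fit. Both values are within the 8 mm limit, so I left it rather than nudge it again.
- **Bystanders:** the tin, weight and brush are where they were, within the detector's few-pixel scatter.
- **Robot:** the gripper was clear of everything at hand-in, and the pushes I read out stayed at about 20 N or less.

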